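# Test the next cell from the gravity rack

## Robot

A 6-joint arm with a two-finger parallel gripper is mounted at the origin on the work surface. World frame = base frame: x ahead of the robot, y to its left, z up, the work surface at z = 0. Lengths are in m, angles in rad, forces in N, time in s.
With the tool pointing down it reaches from about 0.25 to 0.8 m from the base axis. Payload 8.5 kg.
Tool frame: the origin (TCP) lies at the very end of the fingers, on their centre line; the grasp point (between the pads) lies behind it (env.grip_point_offset is the z of the grasp point in the tool frame, in m); z points along the fingers, y is the line along which they close (so a half turn about z gives the same grasp; the last joint's range is limited). The gripper opens to 85 mm and grips with 20 to 120 N. Pads are 22 mm wide; open, the fingers measure 114 mm over their backs; the gripper's body (76 mm by 85 mm) begins 54 mm behind the grasp point. The pads swing forward as they close: fully open they stand 13 mm farther back than shut.
Start: joints at [1.114, 0.238, -0.013, 1.319, 0, 1.571], TCP at [0.232, 0.471, 0.231] pointing down, gripper open.
Joint ranges: [-2.66, 2.66], [-1.03, 1.9], [-1.14, 1.46], [-1.82, 2.27], [-1.45, 1.34], [-3.14, 3.14]. Speed limits (rad/s): [2.22, 2.22, 2.79, 3.14, 3.14, 3.14].

## Interface

Orientations are given as a rotation vector (axis times angle).
In Python, from workcell import env gives the robot as it stands.
- The arm moves only by the tool move_arm, never from a script. Its argument "targets" is a list of rows, each an object with "translation": the shift along the tool's x, y, z in mm, a list of three; "angular": the turn, a rotation vector about the tool's x, y, z in degrees, a list of three; "hand": the opening, from 0 (shut) to 1 (fully open). A call has 1 to 5 rows; each row is the pose to reach, as a shift and turn from the pose commanded when the call began, along the tool's axes at that moment; what a row does not reach only later rows make up. A row lasts 1/12 s, in which the tool goes at most 41.7 mm and 7.16 degrees, less where a joint would pass 70% of its speed; a pose out of reach is approached as far as the arm can. A call with a gripper value outside its range is refused whole. The fingers move at their own pace and stop on an object; "force" is the grip in N (left out, the last holds). Time passes only in rows, so rows that repeat a pose let the fingers close. It gives the time, the measured TCP pose, the force, the opening and the grip force at its end, in the units of the state.
- env.get_state(): the state, without advancing time (a new reading comes with each control period).
- env.capture(name): name is "scene" or "top"; returns a dict with "color" (480x640x3 uint8, red, green, blue), "camera_matrix" (3x3 intrinsics, pixels), "xyz" and "orientation" of the camera in the world. Camera axes: x right, y down, z forward; pixel columns grow to the right and rows downward; lengths in m; the calibration is good to about 2 mm. A picture is of the moment at which its call begins. There is no depth.
- env.close_job(): hands the job in; it is judged then, once.
The state is a dict: "t": time; "joint_pos": joint angles; "qvel": joint speeds; "effort": joint torques, N m; "eef_pos": TCP position; "orientation": TCP orientation; "ft_force": force on the tool from outside, world axes, zero at the start; "torque": the same for the moment, N m; "width": finger opening in m; "grasp_force": force on a finger pad.
Only numpy, scipy, OpenCV 4.12 (cv2) and the standard library are available. Lean on these libraries where they do the work, as an engineer would, in place of code of your own. Each camera call takes 0.05 s, during which the arm holds its last target. There are 200 camera calls.

## Task

Take the end cell, the lowest one lying against the stop of the sloped plywood rack, and lay it in the empty V cradle of the cell tester, centred along the trough; set it down, do not drop it. Let the next cell roll down to the stop and leave it lying there, straight across the rack.

Things in the scene. Friction and masses are not known exactly. Their poses are not given: they have to be found in the camera images.
- cell_end: The cell to move: battery cell, a cylinder 33 mm in diameter, 50 mm long, black sleeve with a steel band, flat steel ends, about 110 g. It lies lowest on the rack, against the stop; three identical cells touch behind it in a row up the slope. Origin: the cylinder's centre; y is the cylinder's axis (it rolls, so x and z may point anywhere).
- cell_next: The identical cell just behind cell_end, uphill; it rolls down to the stop by itself when the end cell is taken. Origin and axes as for cell_end.
- rack: Fixed plywood rack. Origin on the bench below the centre of a cell at the stop (its axis 56 mm up). x: uphill, rising 10 degrees; y: along the cells; z up. Reaches 150 mm uphill, 30 downhill; highest cell top 92 mm. At the stop all is 34 mm wide: the cell overhangs 8 mm at each end, free for fingers from above to 15 mm over the bench; side walls begin 50 mm uphill. Stop as high as the axis.
- cradle (a point): Where a cell's centre rests in the fixed tester's empty V trough, 50 mm above the bench. z up; y along the trough, which is 34 mm long, so the cell (lying along y, either way round) overhangs 8 mm at each end, free for fingers to the base plate 12 mm over the bench. Trough 49 mm wide (x), lips 3 mm below this point. A display block 45 mm high stands 62 to 108 mm off at +x.
Things that resemble listed ones, but are neither listed nor needed, are in the scene too. What is shaped like the cell_end but yellow is not meant.

How it is judged:
At the end, for the whole second after the job is handed in: End cell at rest in the cradle: centre within 8 mm across, 14 mm along, 6 mm in height of the cradle point, within 11 degrees of the trough. Next cell at rest at the stop: within 10 mm along the rack, 14 mm across, 8 mm in height of the place at the stop, within 11 degrees of straight (x of cell_end in the frame of cradle between -0.008 and 0.008 m and y of cell_end in the frame of cradle between -0.014 and 0.014 m and z of cell_end in the frame of cradle between -0.006 and 0.006 m and angle between the y axis of cell_end and the y axis of cradle, either way round below 0.2 rad and x of cell_next in the frame of rack between -0.01 and 0.01 m and y of cell_next in the frame of rack between -0.014 and 0.014 m and z of cell_next in the frame of rack between 0.048 and 0.064 m and angle between the y axis of cell_next and the y axis of rack, either way round below 0.2 rad and linear speed of each of cell_end, cell_next below 0.03 m/s); the robot touches nothing.
It fails at once if the cell was dropped into the cradle (falls free there faster than 0.7 m/s, a drop of 25 mm) (linear speed of cell_end above 0.7 m/s and horizontal distance between cell_end and cradle below 0.04 m and contact force between the fingers and cell_end below 0.05 N).
It also fails if it takes over 32 s, if anything falls off the work surface, if the arm or the gripper's body presses on something with over 40 N, if the wrist force passes 120 N, or if a joint passes its speed limit or range.

## Working session

There is one attempt and no reset: what is moved stays moved. The work goes in short steps, Python scripts to look and compute and a tool call to move; the robot and the scene stay as the last step left them, time stands still between calls to the robot, and variables do not carry over. Pictures are saved under pics/ and viewed, at most 10 in all, crops included, and the job is handed in when it is done.

Besides the shell and the picture viewer there is one more tool, called after "Call:" by a JSON object that holds its "api" and its "payload". move_arm: Moves the arm, as the interface text tells. Its arguments: {"type":"object","properties":{"targets":{"type":"array","items":{"type":"object","properties":{"translation":{"type":"array","items":{"type":"number"}},"angular":{"type":"array","items":{"type":"number"}},"hand":{"type":"number"}}}},"force":{"type":"number"}},"required":["targets"]}

```bash
mkdir -p pics; python3 - <<'E'
from workcell import env
import cv2,numpy as np
print(env.get_state(), env.grip_point_offset)
for n in("scene","top"):
    c=env.capture(n); cv2.imwrite(f"pics/{n}0.png",c["color"][:,:,::-1]); print(n,c["camera_matrix"],c["xyz"],c["orientation"])
E
```

```text
{'t': 0.0, 'joint_pos': array([ 1.11400795e+00,  2.38775380e-01, -1.42410317e-02,  1.31919714e+00,
        2.18370733e-05,  1.57079959e+00]), 'qvel': array([-3.40727325e-04,  3.47008245e-05, -5.78380744e-04, -1.50417587e-03,
        7.60471040e-04, -1.18852831e-03]), 'effort': array([-7.99559184e-04, -5.38776863e+01,  3.46441305e+01,  1.81537529e-02,
       -1.27018793e-04,  2.41360408e-05]), 'eef_pos': array([0.23137476, 0.47081048, 0.2306856 ]), 'orientation': array([-7.11227024e-01, -3.05967420e+00,  2.16036707e-03]), 'ft_force': array([-0.08921101, -0.51319538, -1.03012704]), 'torque': array([-0.03761327, -0.01204022, -0.01695173]), 'grasp_force': 0.0, 'width': 0.08492014470548943} -0.0187
scene [[502.28834091   0.         320.11044126]
 [  0.         502.28834091 234.30545453]
 [  0.           0.           1.        ]] [ 1.01785426 -0.36634012  0.68127446] [-2.16947538 -1.0485472   0.4329284 ]
top [[450.4540595    0.         318.41886956]
 [  0.         450.4540595  243.07633055]
 [  0.           0.           1.        ]] [ 0.42092641 -0.00107157  0.80404802] [-2.14623967  2.12479403 -0.17838271]
```

View pics/scene0.png

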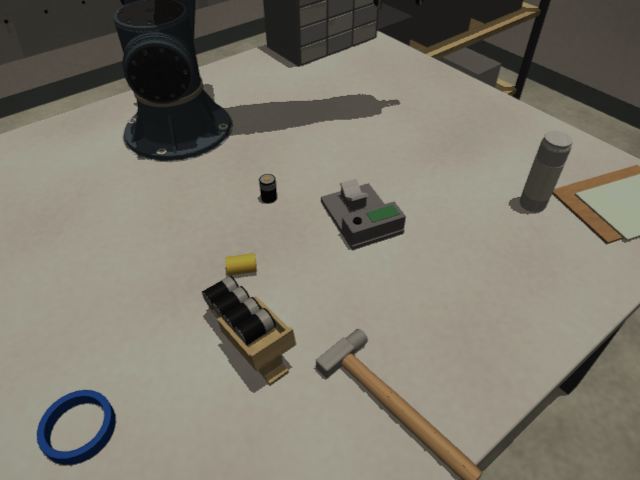

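View pics/top0.png

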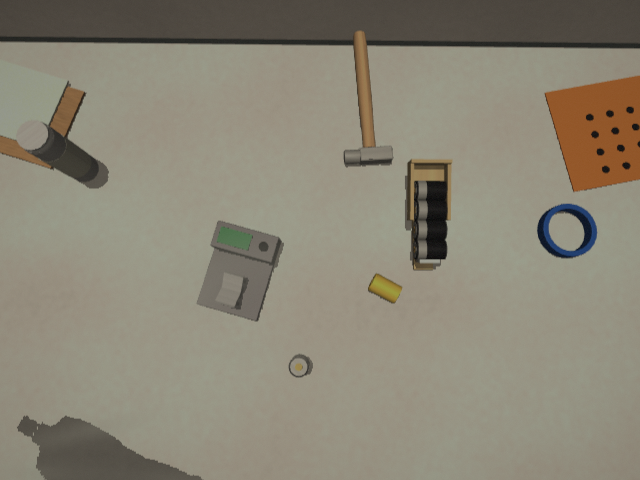

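The end cell could be confused with these (top view):
- The rack's lowest cell, at (430,250).
- The three cells behind it, at (430,230), (430,210) and (430,190).
- The upright loose cell, at (299,366).
- The yellow cylinder, at (385,289).

I choose (430,250): it is at the open, lower end of the rack, away from the side walls. Next I check it in a crop and measure.

```bash
cat > h.py <<'E'
import cv2,numpy as np
from scipy.spatial.transform import Rotation as R
def ray(c,uv,z):
    K=c["camera_matrix"]; d=R.from_rotvec(c["orientation"]).as_matrix()@np.linalg.inv(K)@[uv[0],uv[1],1]
    o=np.array(c["xyz"]); return (o+d*(z-o[2])/d[2])
def crop(c,x,y,w,h,s): return cv2.resize(c["color"][y:y+h,x:x+w,::-1],None,fx=s,fy=s,interpolation=cv2.INTER_CUBIC)
E
python3 - <<'E'
from workcell import env
from h import *
c=env.capture("top")
a=crop(c,380,150,100,130,4);b=crop(c,190,210,100,130,4)
cv2.imwrite("pics/crop1.png",np.hstack([a,b]))
E
```

```text
(no output)
```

View pics/crop1.png

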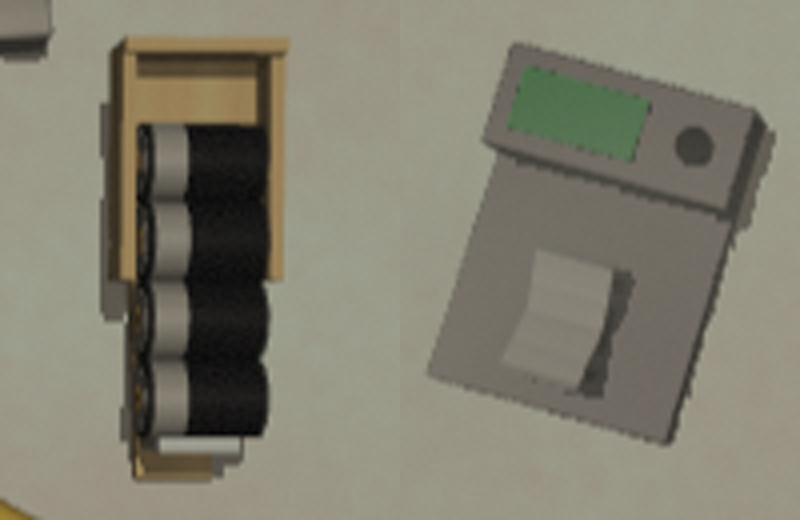

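The crop confirms the choice. The end cell spans about (146–268, 360–437) in the crop, against the pale stop and clear of the walls. The empty trough's lip corners are at about (540,250), (612,268), (580,388) and (500,362).

```bash
python3 - <<'E'
from workcell import env
from h import *
c=env.capture("top"); s=env.capture("scene")
L=lambda x,y,z:ray(c,(380+x/4-.4,150+y/4-.4),z)
print("end",L(207,398.5,.060), "left/right top",L(148,398,.0725),L(268,398,.0725))
for i,y in enumerate([398,320,242,163]): print("rightend",i,L(268,y,.0725+i*.00573))
for x,y in((125,45),(118,278)): print("wall",L(x,y,.08))
t=[ray(c,(190+(x-400)/4-.4,210+y/4-.4),.047) for x,y in((540,250),(612,268),(580,388),(500,362))]
t=np.array(t);print("cradle",t,t.mean(0)); d=t[0]+t[1]-t[2]-t[3]; print("xdir",np.degrees(np.arctan2(d[1],d[0])))
# display block front/back edges direction
p,q=[ray(c,(190+(x-400)/4-.4,210+y/4-.4),.045) for x,y in((515,45),(757,112))];e=p-q;print("ydir",np.degrees(np.arctan2(e[1],e[0])), "block corners",p,q)
def proj(P):
    r=R.from_rotvec(s["orientation"]).inv().apply(np.array(P)-s["xyz"]);u=s["camera_matrix"]@r;return u[:2]/u[2]
# band/cell mask check in the scene view
e=L(207,398.5,.060);e[2]=.056
m=t.mean(0);m[2]=.047
u,v=proj(e),proj(m);print(u,v)
a=s["color"][:,:,::-1].copy()
for w in(u,v): cv2.circle(a,tuple(np.int32(np.round(w*8))),4,(0,0,255),-1,shift=3)
k=lambda x,y:cv2.resize(a[y:y+100,x:x+100],None,fx=4,fy=4,interpolation=cv2.INTER_CUBIC)
cv2.imwrite("pics/crop2.png",np.hstack([k(190,260),k(310,160)]))
S=env.get_state();M=R.from_rotvec(S["orientation"]).as_matrix();print(M)
E
```

```text
end [ 0.53675988 -0.19016413  0.06      ] left/right top [ 0.53477491 -0.16274052  0.0725    ] [ 0.53527707 -0.21207273  0.0725    ]
rightend 0 [ 0.53527707 -0.21207273  0.0725    ]
rightend 1 [ 0.56680104 -0.21162027  0.07823   ]
rightend 2 [ 0.59828445 -0.2111663   0.08396   ]
rightend 3 [ 0.63015074 -0.21072651  0.08969   ]
wall [ 0.6836822  -0.15532114  0.08      ]
wall [ 0.58341863 -0.15004189  0.08      ]
cradle [[0.49622933 0.15630756 0.047     ]
 [0.48894316 0.12570149 0.047     ]
 [0.43883183 0.13712917 0.047     ]
 [0.4492355  0.17090896 0.047     ]] [0.46830995 0.14751179 0.047     ]
xdir -15.005409860821638
ydir 74.93305811000832 block corners [0.58480165 0.17139172 0.045     ] [0.55657205 0.06652765 0.045     ]
[219.34836678 292.33375993] [353.2424312  187.53052231]
[[-8.97451068e-01  4.41113909e-01 -3.17307469e-04]
 [ 4.41114023e-01  8.97450817e-01 -6.70688092e-04]
 [-1.10819981e-05 -7.41878518e-04 -9.99999725e-01]]
```

View pics/crop2.png

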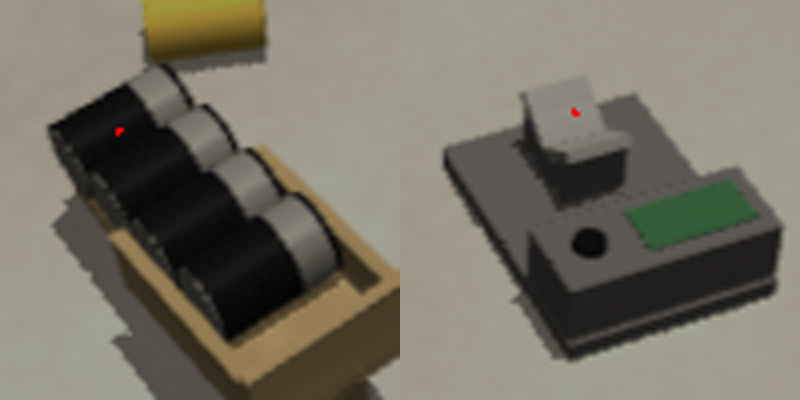

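The points check out in the second view: the dots fall on the end cell at (219,292) and on the trough at (353,188). Moving out now.

Call:
{"api": "move_arm", "payload": {"targets": [{"translation":[-31,-25,0],"angular":[0,0,0],"hand":1},{"translation":[-62,-50,0],"angular":[0,0,0],"hand":1},{"translation":[-93,-75,0],"angular":[0,0,0],"hand":1},{"translation":[-124,-100,0],"angular":[0,0,0],"hand":1},{"translation":[-155,-125,0],"angular":[0,0,0],"hand":1}]}}

```text
t: 0.67
eef_pos: [0.3157, 0.2889, 0.2313]
orientation: [0.71, 3.06, -0.0]
ft_force: [0.8, 0.1, -0.1]
width: 0.0851
grasp_force: 0.0
```

Call:
{"api": "move_arm", "payload": {"targets": [{"translation":[-31,-25,0],"angular":[0,0,0],"hand":1},{"translation":[-62,-50,0],"angular":[0,0,0],"hand":1},{"translation":[-93,-75,0],"angular":[0,0,0],"hand":1},{"translation":[-124,-100,0],"angular":[0,0,0],"hand":1},{"translation":[-155,-125,0],"angular":[0,0,0],"hand":1}]}}

```text
t: 1.08
eef_pos: [0.3998, 0.1081, 0.2315]
orientation: [0.711, 3.06, 0.0]
ft_force: [1.3, 0.8, 0.1]
width: 0.0853
grasp_force: 0.0
```

Call:
{"api": "move_arm", "payload": {"targets": [{"translation":[-31,-25,0],"angular":[0,0,-6],"hand":1},{"translation":[-62,-50,0],"angular":[0,0,-12],"hand":1},{"translation":[-93,-75,0],"angular":[0,0,-18],"hand":1},{"translation":[-124,-100,0],"angular":[0,0,-24],"hand":1},{"translation":[-155,-125,0],"angular":[0,0,-26],"hand":1}]}}

```text
t: 1.5
eef_pos: [0.4803, -0.065, 0.2314]
orientation: [-0.005, 3.141, 0.0]
ft_force: [0.7, 1.0, 0.9]
width: 0.0852
grasp_force: 0.0
```

Call:
{"api": "move_arm", "payload": {"targets": [{"translation":[-14,-32,10],"angular":[0,0,0],"hand":1},{"translation":[-29,-64,35],"angular":[0,0,0],"hand":1},{"translation":[-43,-96,60],"angular":[0,0,0],"hand":1},{"translation":[-52,-117,90],"angular":[0,0,0],"hand":1},{"translation":[-52,-117,110],"angular":[0,0,0],"hand":1}]}}

```text
t: 1.92
eef_pos: [0.5327, -0.1843, 0.1184]
orientation: [-0.01, -3.141, 0.001]
ft_force: [-1.3, -0.7, 0.7]
width: 0.0854
grasp_force: 0.0
```

Call:
{"api": "move_arm", "payload": {"targets": [{"translation":[0,0,0],"angular":[0,0,0],"hand":1},{"translation":[0,0,0],"angular":[0,0,0],"hand":1}]}}

```text
t: 2.08
eef_pos: [0.5308, -0.1802, 0.1206]
orientation: [-0.006, -3.139, -0.002]
ft_force: [0.7, -0.0, 0.2]
width: 0.0853
grasp_force: 0.0
```

```bash
python3 - <<'E'
from workcell import env
from h import *
c=env.capture("top"); s=env.capture("scene")
cv2.imwrite("pics/crop3.png",np.hstack([crop(c,370,150,130,150,3),crop(s,150,210,130,150,3)]))
print(env.get_state()["eef_pos"],env.get_state()["orientation"])
E
```

```text
[ 0.5322574  -0.18003425  0.12281213] [ 3.65103519e-03  3.14020866e+00 -7.12737664e-04]
```

View pics/crop3.png

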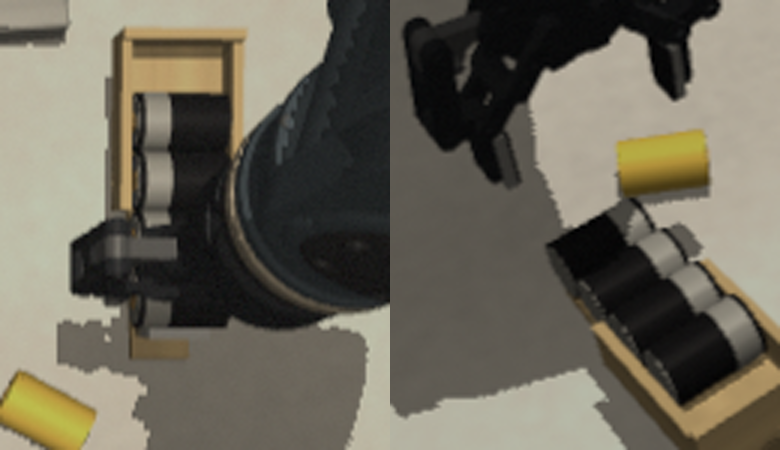

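The picture shows the open fingers standing over the end cell, still a little short in x and y. The cells are undisturbed, and the yellow cylinder lies well clear. Correcting, then descending.

Call:
{"api": "move_arm", "payload": {"targets": [{"translation":[-3,-8,10],"angular":[0,0,0],"hand":1},{"translation":[-3,-8,20],"angular":[0,0,0],"hand":1},{"translation":[-3,-8,30],"angular":[0,0,0],"hand":1},{"translation":[-3,-8,30],"angular":[0,0,0],"hand":1},{"translation":[-3,-8,30],"angular":[0,0,0],"hand":1}]}}

```text
t: 2.6
eef_pos: [0.5341, -0.188, 0.0905]
orientation: [-0.004, -3.14, -0.001]
ft_force: [-0.0, -0.6, -0.5]
width: 0.0853
grasp_force: 0.0
```

Call:
{"api": "move_arm", "payload": {"targets": [{"translation":[-1,0,15],"angular":[0,0,0],"hand":1},{"translation":[-1,0,30],"angular":[0,0,0],"hand":1},{"translation":[-1,0,45],"angular":[0,0,0],"hand":1},{"translation":[-1,0,56],"angular":[0,0,0],"hand":1},{"translation":[-1,0,56],"angular":[0,0,0],"hand":1}]}}

```text
t: 3.02
eef_pos: [0.5346, -0.1879, 0.0336]
orientation: [-0.004, -3.139, -0.001]
ft_force: [0.3, 0.1, 0.7]
width: 0.0853
grasp_force: 0.0
```

Call:
{"api": "move_arm", "payload": {"targets": [{"translation":[0,0,0],"angular":[0,0,0],"hand":0.6},{"translation":[0,0,0],"angular":[0,0,0],"hand":0.5},{"translation":[0,0,0],"angular":[0,0,0],"hand":0.4},{"translation":[0,0,0],"angular":[0,0,0],"hand":0.4},{"translation":[0,0,0],"angular":[0,0,0],"hand":0.4}], "force": 30}}

```text
t: 3.43
eef_pos: [0.5364, -0.1887, 0.0364]
orientation: [0.005, 3.14, -0.001]
ft_force: [-1.1, 0.4, 5.1]
width: 0.0497
grasp_force: 30.9
```

Call:
{"api": "move_arm", "payload": {"targets": [{"translation":[0,0,-3],"angular":[0,0,0],"hand":0.4},{"translation":[0,0,-6],"angular":[0,0,0],"hand":0.4},{"translation":[0,0,-9],"angular":[0,0,0],"hand":0.4},{"translation":[0,0,-12],"angular":[0,0,0],"hand":0.4},{"translation":[0,0,-15],"angular":[0,0,0],"hand":0.4}], "force": 40}}

```text
t: 3.85
eef_pos: [0.5356, -0.1884, 0.0506]
orientation: [-0.005, -3.141, 0.0]
ft_force: [0.9, 0.2, -0.9]
width: 0.0497
grasp_force: 41.8
```

Call:
{"api": "move_arm", "payload": {"targets": [{"translation":[0,0,-4],"angular":[0,0,0],"hand":0.4},{"translation":[0,0,-8],"angular":[0,0,0],"hand":0.4},{"translation":[0,0,-12],"angular":[0,0,0],"hand":0.4},{"translation":[0,0,-16],"angular":[0,0,0],"hand":0.4},{"translation":[0,0,-20],"angular":[0,0,0],"hand":0.4}]}}

```text
t: 4.27
eef_pos: [0.5358, -0.1885, 0.0708]
orientation: [0.005, 3.141, -0.0]
ft_force: [0.1, 0.2, -1.6]
width: 0.0494
grasp_force: 41.8
```

Call:
{"api": "move_arm", "payload": {"targets": [{"translation":[0,0,-10],"angular":[0,0,0],"hand":0.4},{"translation":[0,0,-20],"angular":[0,0,0],"hand":0.4},{"translation":[0,0,-35],"angular":[0,0,0],"hand":0.4},{"translation":[0,0,-50],"angular":[0,0,0],"hand":0.4},{"translation":[0,0,-60],"angular":[0,0,0],"hand":0.4}]}}

```text
t: 4.68
eef_pos: [0.5363, -0.1886, 0.1326]
orientation: [0.005, 3.14, -0.001]
ft_force: [0.9, -0.6, -0.8]
width: 0.0492
grasp_force: 41.8
```

Call:
{"api": "move_arm", "payload": {"targets": [{"translation":[7,34,0],"angular":[0,0,0],"hand":0.4},{"translation":[14,68,0],"angular":[0,0,0],"hand":0.4},{"translation":[21,102,0],"angular":[0,0,0],"hand":0.4},{"translation":[28,136,0],"angular":[0,0,0],"hand":0.4},{"translation":[35,170,0],"angular":[0,0,0],"hand":0.4}]}}

```text
t: 5.1
eef_pos: [0.5008, -0.017, 0.131]
orientation: [0.006, 3.141, -0.0]
ft_force: [0.5, -0.2, -0.8]
width: 0.0492
grasp_force: 41.9
```

Call:
{"api": "move_arm", "payload": {"targets": [{"translation":[7,34,0],"angular":[0,0,3],"hand":0.4},{"translation":[14,68,0],"angular":[0,0,6],"hand":0.4},{"translation":[21,102,0],"angular":[0,0,9],"hand":0.4},{"translation":[28,136,0],"angular":[0,0,12],"hand":0.4},{"translation":[33,165,0],"angular":[0,0,15],"hand":0.4}]}}

```text
t: 5.52
eef_pos: [0.4681, 0.1488, 0.1311]
orientation: [0.418, 3.113, 0.001]
ft_force: [1.1, -0.0, -1.8]
width: 0.0496
grasp_force: 42.0
```

Call:
{"api": "move_arm", "payload": {"targets": [{"translation":[0,0,0],"angular":[0,0,0],"hand":0.4},{"translation":[0,0,0],"angular":[0,0,0],"hand":0.4},{"translation":[0,0,0],"angular":[0,0,0],"hand":0.4}]}}

```text
t: 5.77
eef_pos: [0.4688, 0.1467, 0.1307]
orientation: [0.413, 3.114, -0.0]
ft_force: [-0.2, -0.6, -1.1]
width: 0.0493
grasp_force: 42.1
```

```bash
python3 - <<'E'
from workcell import env
from h import *
c=env.capture("top"); s=env.capture("scene")
cv2.imwrite("pics/crop4.png",np.hstack([crop(c,380,150,100,130,4),crop(s,290,110,100,130,4)]))
S=env.get_state();M=R.from_rotvec(S["orientation"]).as_matrix()
d=np.array([.4675,.1478,.040])-S["eef_pos"];print(S["eef_pos"],"yaw y",np.degrees(np.arctan2(M[1,1],M[0,1])),"tool mm",M.T@d*1000)
E
```

```text
[0.46895638 0.14591172 0.13050076] yaw y 74.79541875063512 tool mm [ 1.91638867  1.4642119  90.50004041]
```

View pics/crop4.png

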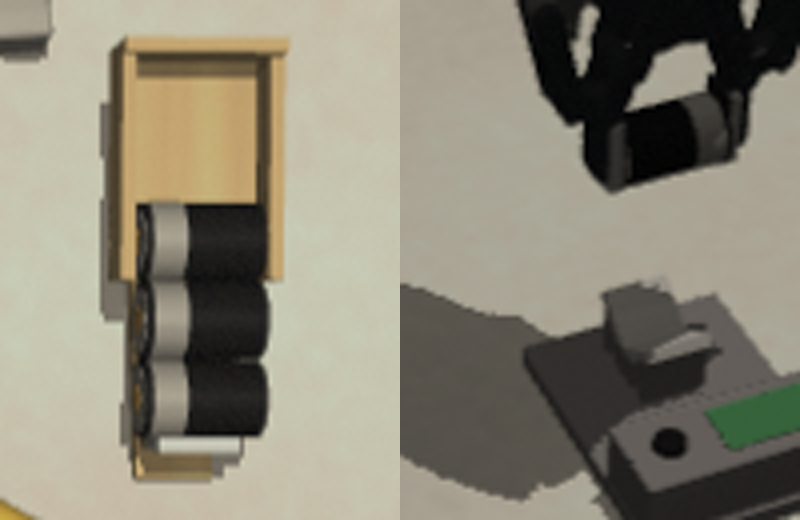

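The next cell lies straight against the stop at crop (207,398). The end cell hangs level above the trough. Lowering it.

Call:
{"api": "move_arm", "payload": {"targets": [{"translation":[2,1.5,20],"angular":[0,0,0],"hand":0.4},{"translation":[2,1.5,45],"angular":[0,0,0],"hand":0.4},{"translation":[2,1.5,70],"angular":[0,0,0],"hand":0.4},{"translation":[2,1.5,85],"angular":[0,0,0],"hand":0.4},{"translation":[2,1.5,90],"angular":[0,0,0],"hand":0.4}]}}

```text
t: 6.28
eef_pos: [0.466, 0.1471, 0.0382]
orientation: [-0.417, -3.111, 0.003]
ft_force: [-1.2, 0.0, -0.0]
width: 0.0497
grasp_force: 42.1
```

Call:
{"api": "move_arm", "payload": {"targets": [{"translation":[0,0,2],"angular":[0,0,0],"hand":0.4},{"translation":[0,0,4],"angular":[0,0,0],"hand":0.4},{"translation":[0,0,6],"angular":[0,0,0],"hand":0.4},{"translation":[0,0,6],"angular":[0,0,0],"hand":0.4},{"translation":[0,0,6],"angular":[0,0,0],"hand":0.4}]}}

```text
t: 6.7
eef_pos: [0.4677, 0.1488, 0.035]
orientation: [0.415, 3.113, 0.001]
ft_force: [-0.3, 0.5, -1.4]
width: 0.0496
grasp_force: 42.1
```

Call:
{"api": "move_arm", "payload": {"targets": [{"translation":[0,0,1],"angular":[0,0,0],"hand":0.4},{"translation":[0,0,2],"angular":[0,0,0],"hand":0.4},{"translation":[0,0,3],"angular":[0,0,0],"hand":0.4},{"translation":[0,0,3],"angular":[0,0,0],"hand":0.4}]}}

```text
t: 7.03
eef_pos: [0.4672, 0.1488, 0.0312]
orientation: [0.415, 3.114, -0.0]
ft_force: [-0.4, 0.5, -0.4]
width: 0.0496
grasp_force: 42.1
```

Call:
{"api": "move_arm", "payload": {"targets": [{"translation":[0,0,1],"angular":[0,0,0],"hand":0.4},{"translation":[0,0,2],"angular":[0,0,0],"hand":0.4},{"translation":[0,0,2],"angular":[0,0,0],"hand":0.4},{"translation":[0,0,2],"angular":[0,0,0],"hand":0.4}]}}

```text
t: 7.37
eef_pos: [0.4679, 0.1488, 0.0306]
orientation: [0.415, 3.112, 0.001]
ft_force: [-2.2, -2.0, 15.1]
width: 0.0497
grasp_force: 44.0
```

Contact is felt: 15 N upward at the expected height. Releasing.

Call:
{"api": "move_arm", "payload": {"targets": [{"translation":[0,0,-1],"angular":[0,0,0],"hand":0.6},{"translation":[0,0,-1],"angular":[0,0,0],"hand":0.7},{"translation":[0,0,-1],"angular":[0,0,0],"hand":0.85},{"translation":[0,0,-1],"angular":[0,0,0],"hand":1},{"translation":[0,0,-1],"angular":[0,0,0],"hand":1}]}}

```text
t: 7.78
eef_pos: [0.4671, 0.1487, 0.0301]
orientation: [-0.415, -3.114, 0.0]
ft_force: [-0.3, -0.1, -0.4]
width: 0.0854
grasp_force: 0.0
```

Call:
{"api": "move_arm", "payload": {"targets": [{"translation":[0,0,-10],"angular":[0,0,0],"hand":1},{"translation":[0,0,-30],"angular":[0,0,0],"hand":1},{"translation":[0,0,-60],"angular":[0,0,0],"hand":1},{"translation":[0,0,-90],"angular":[0,0,0],"hand":1},{"translation":[0,0,-120],"angular":[0,0,0],"hand":1}]}}

```text
t: 8.2
eef_pos: [0.4668, 0.1486, 0.1513]
orientation: [-0.415, -3.113, 0.001]
ft_force: [-0.1, 0.5, -0.3]
width: 0.0855
grasp_force: 0.0
```

Call:
{"api": "move_arm", "payload": {"targets": [{"translation":[20,25,-20],"angular":[0,0,0],"hand":1},{"translation":[40,55,-20],"angular":[0,0,0],"hand":1},{"translation":[60,85,-20],"angular":[0,0,0],"hand":1},{"translation":[80,115,-20],"angular":[0,0,0],"hand":1},{"translation":[90,140,-20],"angular":[0,0,0],"hand":1}]}}

```text
t: 8.62
eef_pos: [0.4154, 0.3094, 0.1704]
orientation: [-0.413, -3.114, -0.0]
ft_force: [0.4, -0.1, 0.0]
width: 0.0853
grasp_force: 0.0
```

```bash
python3 - <<'E'
from workcell import env
from h import *
c=env.capture("top"); s=env.capture("scene")
cv2.imwrite("pics/crop5.png",np.hstack([crop(c,190,210,100,130,4),crop(s,310,130,100,130,4)]))
print(env.get_state()["eef_pos"],env.get_state()["t"])
E
```

```text
[0.41634481 0.31087514 0.17004045] 8.7167
```

View pics/crop5.png

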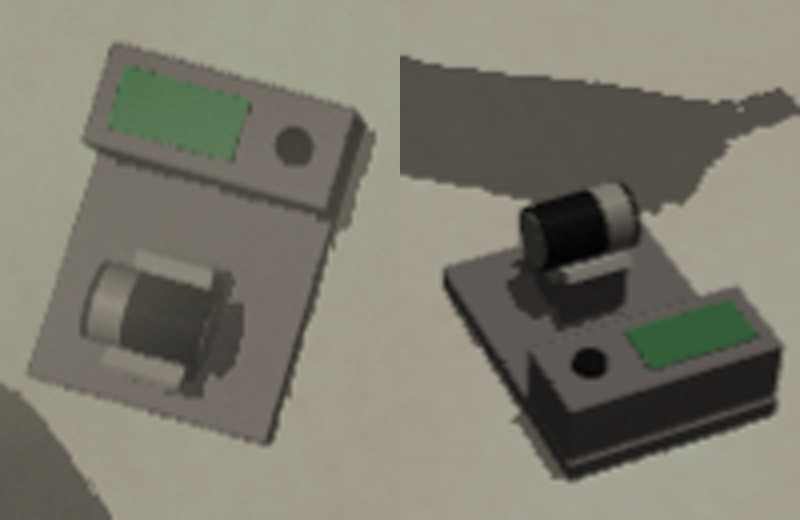

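The cell is seated in the trough: its centre is near crop (155,315) against the trough's (158,317), aligned with the lips. The arm is clear, so I'm handing in.

```bash
python3 -c "
from workcell import env
print(env.close_job())"
```

```text
the job is handed in; nothing more can be done
None
```

I set the end cell down in the tester's V cradle, centred and aligned as far as the pictures show. The next cell rolled down and lies straight at the stop, and I handed the job in at about 8.7 s with the arm clear; the hand-in returned no verdict.

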